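Push a stuck tube adapter out of a centrifuge bucket

ROBOT

A 6-joint arm with a two-finger parallel gripper is mounted at the origin on the work surface. World frame = base frame: x ahead of the robot, y to its left, z up, the work surface at z = 0. Lengths are in m, angles in degrees, forces in N, time in s.
With the tool pointing down it reaches from about 0.3 to 0.875 m from the base axis. Payload 6.4 kg.
Tool frame: the origin (TCP) lies midway between the tips of the shut fingers; the grasp point (between the pads) lies 19 mm behind it (r.hold_point_z is the distance from the TCP to the grasp point, in m); z points along the fingers, y is the line along which they close (so a half turn about z gives the same grasp; the last joint's range is limited). The gripper opens to 88 mm and grips with 3 to 60 N. Pads are 18 mm wide; open, the fingers measure 123 mm over their backs; the gripper's body (75 mm by 187 mm) begins 45 mm behind the grasp point.
Start: joints at [-76.564, 10.359, 92.074, -0, 77.567, -11.82], TCP at [0.245, -0.52, 0.239] pointing down, gripper open.
Joint ranges: [-171.53, 171.53], [-51.25, 118.39], [17.06, 147.69], [-65.23, 245.23], [0, 150.52], [-178.68, 178.68]. Speed limits (degrees/s): [147.25, 147.25, 172.46, 180, 180, 180].

INTERFACE

Orientations are given as [roll, pitch, yaw] about the fixed x, y, z axes, in that order (R = Rz(yaw) Ry(pitch) Rx(roll)).
In Python, from workcell import r gives the robot as it stands.
- The arm moves only by the tool jog_arm, never from a script. Its argument "plan" is a list of rows, each a list of 2 entries, a list of its own where there are three numbers: the shift along the tool's x, y, z in m, then the turn about the tool's z in rad. In form: [[[x, y, z], twist], ...]. A call has 1 to 10 rows; each row is the pose to reach, as a shift and turn from the pose commanded when the call began, along the tool's axes at that moment; what a row does not reach only later rows make up. A row lasts 1/8 s, in which the tool goes at most 62.5 mm and 10.7 degrees, less where a joint would pass 70% of its speed; a pose out of reach is approached as far as the arm can. A call with a gripper value outside its range is refused whole. "jaw" is the opening, from 0 (shut) to 1 (fully open), set as the call begins (left out, the last holds). The fingers move at their own pace and stop on an object; "force" is the grip in N (left out, the last holds). Time passes only in rows, so rows that repeat a pose let the fingers close. It gives the time, the measured TCP pose, the force, the opening and the grip force at its end, in the units of the state.
- r.observe(): the state, without advancing time (a new reading comes with each control period).
- r.capture(name): name is "scene" or "top" or "wrist"; returns a dict with "img" (420x560x3 uint8, red, green, blue), "range_z" (420x560 float32, m along the optical axis (not along the pixel's ray), 0 where there is no reading), "fx", "fy", "cx", "cy" (pixels), "origin" and "attitude" of the camera in the world; the wrist camera has in their place "mount" (4x4, takes a point from camera to tool coordinates, whose origin is the TCP and whose axes are the flange's). Camera axes: x right, y down, z forward; pixel columns grow to the right and rows downward; lengths in m; the calibration is good to about 2 mm. A picture is of the moment at which its call begins: read the wrist's pose just before it.
- r.sign_off(): hands the job in; it is judged then, once.
The state is a dict: "time_s": time; "q": joint angles; "qvel": joint speeds; "joint_efforts": joint torques, N m; "eef_pos": TCP position; "tool_rot": TCP orientation; "wrist_force": force on the tool from outside, world axes, zero at the start; "ft_torque": the same for the moment, N m; "grip_width": opening from 0.0 (shut) to 1.0 (fully open); "grip_force": force on a finger pad.
Only numpy, scipy, OpenCV 4.12 (cv2) and the standard library are available. Lean on these libraries where they do the work, as an engineer would, in place of code of your own. Each camera call takes 0.05 s, during which the arm holds its last target. There are 200 camera calls.

TASK

The white tube adapter has gone tight inside one of the two centrifuge buckets, too deep to take hold of. Press that bucket fully down over the push-out post, so that the post comes up through the hole in the bucket's floor and drives the adapter up; then lift the adapter out and stand it upright in the steel tray. Leave the empty bucket standing upright, fully down on the base of the post, and do not disturb the spare bucket, the amber bottle or the slide box.

Things in the scene. Friction and masses are not known exactly. Their poses are not given: they have to be found in the camera images.
- bucket_centre (a point): Centre (half-way up) of the aluminium bucket holding the adapter: loose round cup, z up its axis, 54 mm outside, 80 mm tall, bore 46 mm, 0.3 kg; floor 6 mm thick with a central 20 mm hole. Two saddles (20 mm wide, 44 to 68 mm above its underside) stand 12 mm out on its +y and -y sides; its x sides are clear for fingers. Starts upright on the table in one of two places shared with the spare.
- adapter_centre (a point): Centre (half-way up) of the white plastic adapter: cylinder, 44.5 mm diameter, 72 mm tall, 0.1 kg, z up its axis, one 17 mm tube well in its top, flat closed underside. It starts on the bucket's floor, top 2 mm below the rim, held by three sprung balls in the bucket's wall that snap into a groove by its foot: about 6 N, twice the bucket's weight, clicks it past them; free once risen 6 mm.
- stand: Push-out post fixed to the table: round dark steel base, 90 mm diameter, 12 mm thick, with a central upright steel post, 14 mm diameter, chamfered tip, 31 mm above the base (43 mm above the table). Origin: centre of the base's underside; z up. A bucket fully down on the base has its adapter raised 25 mm, 23 mm of it above the rim.
- stand_seat (a point): Centre of the top face of the stand's base, 12 mm above the table, on the post's axis: where the bucket's underside must come to rest.
- tray_floor (a point): Centre of the inner floor (3 mm above the table) of the shallow stainless instrument tray, fixed to the table: 140 mm along its x, 200 mm along its y, rim 22 mm above the table, walls 3 mm. The x and y axes lie along its sides, z up.
- spare_centre (a point): Centre (half-way up) of the empty spare bucket, the same in shape and size; to be left alone.
- bottle_centre (a point): Centre (half-way up) of a small amber glass bottle, 42 mm diameter, 75 mm tall; to be left alone.
- slidebox_centre (a point): Centre of a grey and white microscope-slide box, 36 x 87 x 32 mm, long side along its y; to be left alone.
- tube_rack: White plastic rack with a few capped tubes, fixed to the table beside the buckets: 210 mm along its x, 62 mm along its y, 90 mm tall over the caps. Origin: centre of its underside. Keep clear of it.
There are look-alikes about, which are no part of the job. What is shaped like the part that bears bucket_centre but brown is not meant. What is shaped like the stand but yellow is not meant.

How it is judged:
By the outcome, as a careful person would: the job done as asked, in the order asked, and still so for the second after the job is handed in, with the robot touching nothing.
It also fails if it takes over 67 s, if anything falls off the work surface, if the arm or the gripper's body presses on something with over 40 N, if the wrist force passes 120 N, or if a joint passes its speed limit or range.

## Working session

There is one attempt and no reset: what is moved stays moved. The work goes in short steps, Python scripts to look and compute and a tool call to move; the robot and the scene stay as the last step left them, time stands still between calls to the robot, and variables do not carry over. Pictures are saved under pics/ and viewed, at most 10 in all, crops included, and the job is handed in when it is done.

Besides the shell and the picture viewer there is one more tool, called after "Call:" by a JSON object that holds its "op" and its "data", one argument or row to a line. jog_arm: Moves the arm, as the interface text tells. Its arguments: {"type":"object","properties":{"plan":{"type":"array"},"jaw":{"type":"number"},"force":{"type":"number"}},"required":["plan"]}

```bash
mkdir -p pics; cat > h.py <<'E'
from workcell import r
import numpy as np, cv2
from scipy.spatial.transform import Rotation as R
def cap(n):
    s=r.observe(); c=r.capture(n)
    if 'mount' in c:
        T=np.eye(4);T[:3,:3]=R.from_euler('xyz',s['tool_rot'],degrees=True).as_matrix();T[:3,3]=s['eef_pos'];c['T']=T@np.array(c['mount'])
    else:
        T=np.eye(4);a=np.array(c['attitude']);c['a']=a
        T[:3,:3]=a if a.shape==(3,3) else R.from_euler('xyz',a,degrees=True).as_matrix();T[:3,3]=c['origin'];c['T']=T
    return c
def pts(c):
    v,u=np.mgrid[:420,:560];z=c['range_z']
    p=np.stack([(u-c['cx'])/c['fx']*z,(v-c['cy'])/c['fy']*z,z],-1)
    w=p@c['T'][:3,:3].T+c['T'][:3,3]; w[z==0]=np.nan; return w
def ray(c,u,v,h):
    d=c['T'][:3,:3]@np.array([(u-c['cx'])/c['fx'],(v-c['cy'])/c['fy'],1]);o=c['T'][:3,3];return o+d*(h-o[2])/d[2]
def save(c,n,s=1,crop=None):
    i=c['img'][...,::-1]
    if crop: x0,y0,x1,y1=crop;i=i[y0:y1,x0:x1]
    cv2.imwrite('pics/'+n,cv2.resize(i,None,fx=s,fy=s,interpolation=cv2.INTER_CUBIC))
E
python3 - <<'E'
from h import *
print(r.observe(), r.hold_point_z)
for n in('top','scene'):
    c=cap(n);print(n,c['a'],c['origin'],c['fx']);w=pts(c);save(c,n+'.png',1.4)
    np.savez(n,w=w,img=c['img'])
    print(np.round(w[::60,::70,:],2)[...,2])
E
```

```text
{'time_s': 0.0, 'q': array([-7.65634437e+01,  1.03992628e+01,  9.21308244e+01,  5.59226276e-04,
        7.75671470e+01, -1.18198673e+01]), 'qvel': array([-0.03545154, -0.10554928,  0.01936399, -0.02591485, -0.00407273,
       -0.0666061 ]), 'joint_efforts': array([-2.07256220e-03, -4.33868122e+01, -3.41853261e+01,  6.99774572e-02,
        3.86584271e-02, -1.17392906e-04]), 'eef_pos': array([ 0.24523129, -0.51950155,  0.23784297]), 'tool_rot': array([-1.79904939e+02, -2.04513474e-02,  2.52562857e+01]), 'wrist_force': array([ 0.00711724, -0.47938185,  0.48241248]), 'ft_torque': array([-0.00353883,  0.00996585,  0.03962188]), 'grip_force': 0.0, 'grip_width': 0.9975960944668765} 0.0187
top [-176.02369196   -0.7984783   -90.19322873] [0.49163934 0.08363737 1.0878229 ] 474.500853386261
[[-0.75 -0.75 -0.76 -0.76 -0.75 -0.76 -0.76 -0.75]
 [ 0.   -0.   -0.   -0.    0.    0.   -0.    0.  ]
 [-0.     nan -0.   -0.   -0.    0.   -0.   -0.  ]
 [ 0.   -0.    0.    0.07 -0.   -0.    0.   -0.  ]
 [-0.   -0.   -0.   -0.   -0.   -0.    0.    0.  ]
 [ 0.   -0.   -0.    0.   -0.    0.01  0.    0.  ]
 [-0.   -0.   -0.   -0.    0.    0.    0.   -0.  ]]
scene [-140.45274636    0.373494    136.76736759] [1.0363504  0.58164407 0.92368329] 469.4427547101469
[[-0.04  0.2   0.21 -0.01 -0.12  0.48  0.39 -0.01]
 [-0.29  0.   -0.   -0.    0.    0.35  0.24 -0.  ]
 [-0.    0.01 -0.   -0.   -0.    0.    0.03 -0.  ]
 [-0.75 -0.     nan  0.   -0.   -0.01 -0.   -0.  ]
 [-0.75 -0.   -0.   -0.   -0.    0.   -0.   -0.  ]
 [-0.75 -0.75  0.   -0.   -0.    0.    0.06  0.  ]
 [-0.75 -0.75 -0.75 -0.    0.   -0.   -0.    0.  ]]
```

View pics/top.png

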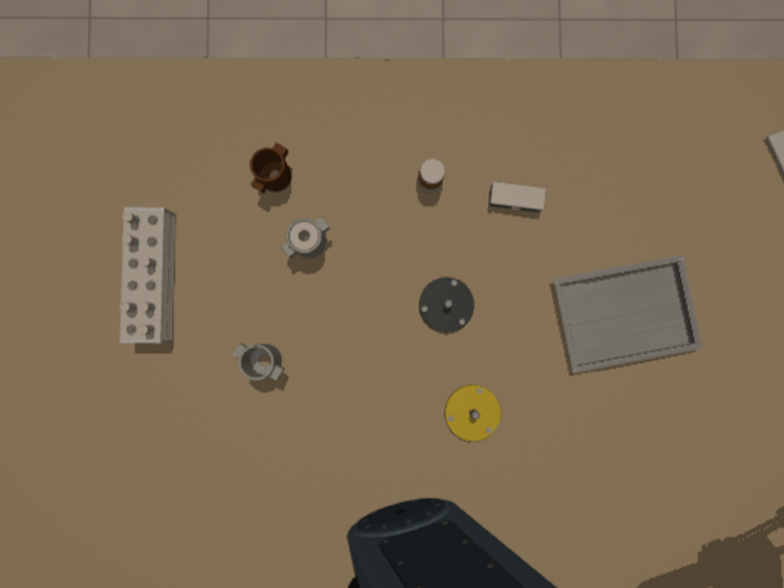

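View pics/scene.png

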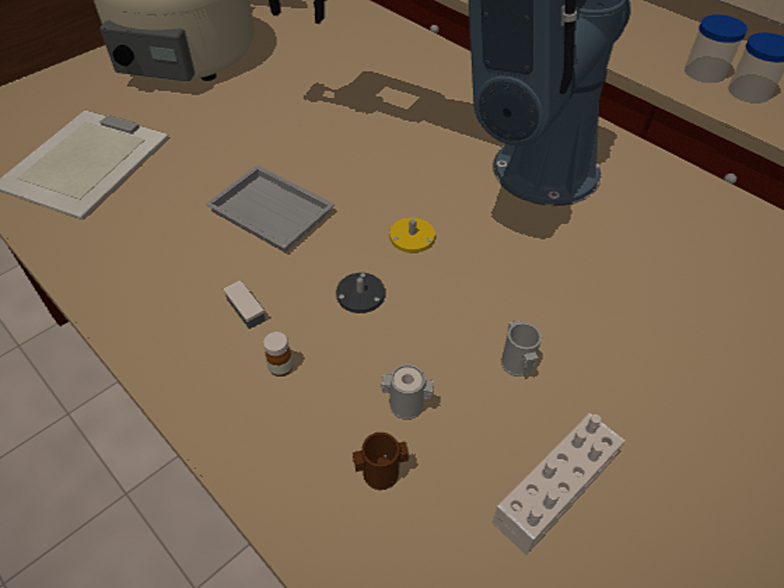

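Top view (1.4x pixels): there are three cups. The aluminium one with the white adapter, at (305,236), is the one meant. The aluminium cup at (258,362) is empty, so it is the spare, and the brown cup at (270,167) is a look-alike. The stand is the dark base at (447,304), not the yellow one at (473,413). The tray is at (628,315), the bottle at (431,173), the slide box at (517,197) and the rack at (147,275).

```bash
python3 - <<'E'
from h import *
c=cap('top');w=pts(c);im=c['img'].astype(int);save(c,'crop.png',3,(150,90,380,275))
v,u=np.mgrid[:420,:560]
def near(x,y,rad,zl,zh):
    return (np.hypot(u-x/1.4,v-y/1.4)<rad)&(w[...,2]>zl)&(w[...,2]<zh)
def circ(m,h):
    cs,_=cv2.findContours(m.astype(np.uint8),0,1);k=max(cs,key=cv2.contourArea)
    (a,b),rr=cv2.minEnclosingCircle(k); p=ray(c,a,b,h);return p.round(4),round(rr/c['fx']*(c['T'][2,3]-h)*1000,1)
for n,x,y in(('bucket',305,236),('spare',258,362)):
    m=near(x,y,22,.072,.09);p=w[m];print(n,circ(m,.08),p.mean(0),p.ptp(0) if hasattr(p,'ptp') else np.ptp(p,0),np.median(p[:,2]))
    m2=near(x,y,30,.05,.09);q=w[m2];q0=circ(m,.08)[0][:2];d=q[:,:2]-q0;d=d[np.hypot(*d.T)>.0285]
    a=np.arctan2(d[:,1],d[:,0]);print(' saddle axis deg',np.degrees(np.angle(np.mean(np.exp(2j*a))))/2,len(a))
wh=near(305,236,22,.07,.09)&(im.min(2)>120);print('white',circ(wh,.078),wh.sum())
dk=(np.hypot(u-447/1.4,v-304/1.4)<24)&(im.max(2)<75);print('stand',circ(dk,.012))
m=near(447,304,20,.03,.06);print('post',w[m].mean(0),m.sum(),circ(m,.043))
for n,x,y,z in(('bottle',431,173,.06),('box',517,197,.02)):
    m=near(x,y,30,z,.1);print(n,w[m].mean(0),np.ptp(w[m],0))
m=near(628,315,85,.014,.03);P=w[m][:,:2].astype(np.float32);print('tray',cv2.minAreaRect(P))
m=near(147,275,60,.04,.12);print('rack',cv2.minAreaRect(w[m][:,:2].astype(np.float32)))
E
```

```text
bucket (array([0.6357, 0.2083, 0.08  ]), np.float64(26.9)) [0.63615077 0.20876668 0.07786604] [0.05374441 0.05283834 0.01127579] 0.0778000320487825
 saddle axis deg -52.89846305128753 107
spare (array([0.4445, 0.2786, 0.08  ]), np.float64(27.6)) [0.44453181 0.27925386 0.0783242 ] [0.0504341  0.05318509 0.01021343] 0.07844180866232486
 saddle axis deg 59.69486839017402 112
white (array([0.6374, 0.2083, 0.078 ]), np.float64(20.8)) 232
stand (array([ 0.533 , -0.0152,  0.012 ]), np.float64(44.6))
post [ 0.53295539 -0.0145612   0.04121566] 34 (array([ 0.5328, -0.0146,  0.043 ]), np.float64(7.1))
bottle [0.73675627 0.01134431 0.07399444] [0.03759544 0.03736796 0.0187403 ]
box [ 0.70685831 -0.12942514  0.03153291] [0.04614777 0.08957405 0.01653758]
tray ((0.5175684690475464, -0.3061939775943756), (0.15425796806812286, 0.21639342606067657), 10.570475578308105)
rack ((0.5795449018478394, 0.460172176361084), (0.06492245942354202, 0.20774193108081818), 89.58767700195312)
```

View pics/crop.png

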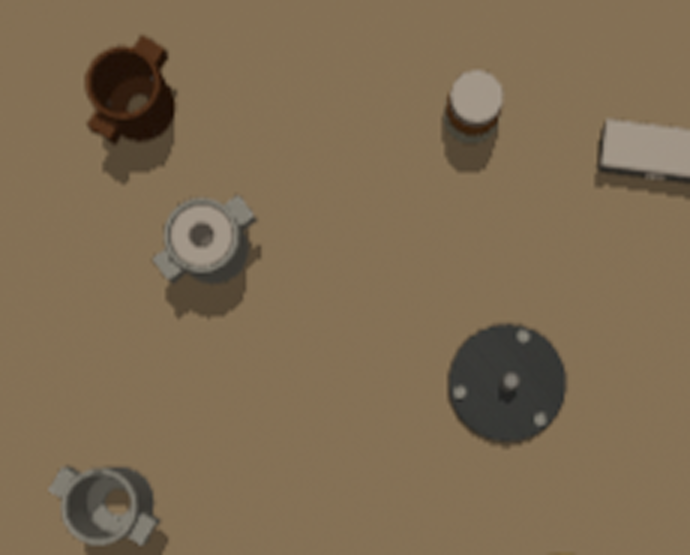

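The crop confirms it: the aluminium bucket at (202,237) holds the white adapter with its single well. Its saddles run from (168,265) to (240,210), about -53° in the world, so the fingers must close along 37°.

```bash
cat >> h.py <<'E'
def go(x,y,z,yaw):
    s=r.observe();p=s['eef_pos'];M=R.from_euler('xyz',s['tool_rot'],degrees=True).as_matrix()
    d=M.T@(np.array([x,y,z])-p);t=-((yaw-s['tool_rot'][2]+180)%360-180)
    print('t',s['time_s'],'pos',p.round(4),s['tool_rot'].round(2),'F',s['wrist_force'].round(1),'w',round(s['grip_width']*88,1));print('shift',d.round(4),'twist',np.radians(t).round(4))
E
python3 - <<'E'
from h import *
c=cap('wrist');print(np.round(c['mount'],3),c['fx'])
go(.636,.208,.24,127)
E
```

```text
[[ 0.001 -0.962 -0.273  0.07 ]
 [ 1.     0.     0.001 -0.001]
 [-0.001 -0.273  0.962 -0.146]
 [ 0.     0.     0.     1.   ]] 363.5199996038029
t 0.2 pos [ 0.2453 -0.5197  0.2381] [-1.7994e+02 -1.0000e-02  2.5260e+01] F [-0.3 -0.7 -1.5] w 88.3
shift [ 0.6639 -0.4914 -0.0012] twist -1.7758
```

Call:
{"op": "jog_arm", "data": {
  "plan": [
    [[0.047,-0.035,0],-0.125],
    [[0.093,-0.07,0],-0.25],
    [[0.14,-0.105,0],-0.375],
    [[0.186,-0.14,0],-0.5],
    [[0.233,-0.175,0],-0.625],
    [[0.28,-0.21,0],-0.75],
    [[0.326,-0.245,0],-0.875],
    [[0.373,-0.28,0],-1.0],
    [[0.42,-0.315,0],-1.125],
    [[0.466,-0.35,0],-1.25]
  ],
  "jaw": 1
}}

```text
time_s: 1.45
eef_pos: [0.5181, -0.0028, 0.2388]
tool_rot: [180.0, 0.0, 97.1]
wrist_force: [0.6, -1.5, -0.6]
grip_width: 0.999
grip_force: 0.0
```

```bash
python3 -c "
from h import *
go(.636,.208,.24,127)"
```

```text
t 1.45 pos [ 0.5181 -0.0028  0.2388] [1.7998e+02 2.0000e-02 9.7120e+01] F [ 0.6 -1.5 -0.6] w 87.9
shift [ 0.1945  0.1431 -0.0012] twist -0.5215
```

Call:
{"op": "jog_arm", "data": {
  "plan": [
    [[0.045,0.033,0],-0.12],
    [[0.09,0.066,0],-0.25],
    [[0.135,0.1,0],-0.38],
    [[0.175,0.13,0],-0.47],
    [[0.1945,0.143,0],-0.52],
    [[0.1945,0.143,0],-0.52],
    [[0.1945,0.143,0],-0.52]
  ]
}}

```text
time_s: 2.33
eef_pos: [0.6357, 0.2048, 0.2383]
tool_rot: [-179.9, -0.0, 126.6]
wrist_force: [0.1, 0.3, 0.5]
grip_width: 1.002
grip_force: 0.0
```

```bash
cat > b.py <<'E'
from h import *
import sys
c=cap('wrist');w=pts(c);save(c,sys.argv[1],1.4);np.savez('wr',w=w,img=c['img'])
C=np.array([.636,.208])
for it in range(3):
    d=np.hypot(w[...,0]-C[0],w[...,1]-C[1]);m=(d<.032)&(w[...,2]>.07)&(w[...,2]<.09)
    cs,_=cv2.findContours(m.astype(np.uint8),0,1);k=max(cs,key=cv2.contourArea)
    q=np.array([ray(c,*p[0],.08)[:2] for p in k],np.float32)
    (a,b),rr=cv2.minEnclosingCircle(q);A,B,Cc=np.linalg.lstsq(np.c_[q,np.ones(len(q))],(q**2).sum(1),rcond=None)[0];f=np.array([A/2,B/2]);C=f
print('rim',(a,b),rr,'fit',f,np.sqrt(Cc+f@f),np.median(w[m][:,2]))
m=(d<.045)&(d>.0285)&(w[...,2]>.05)&(w[...,2]<.085);e=w[m][:,:2]-f;an=np.arctan2(e[:,1],e[:,0]);print('saddle',np.degrees(np.angle(np.mean(np.exp(2j*an))))/2,np.median(w[m][:,2]))
go(f[0],f[1],.047,127)
E
python3 b.py wr1.png
```

```text
rim (0.6356691122055054, 0.21095187962055206) 0.02758747898042202 fit [0.63549583 0.21095559] 0.026535350263192956 0.07862087692501996
saddle -52.79177770011722 0.06836999497271909
t 2.375 pos [0.6358 0.2045 0.2386] [-179.96   -0.    126.58] F [-0.3  0.9  0.1] w 88.3
shift [0.0054 0.0038 0.1916] twist -0.0073
```

View pics/wr1.png

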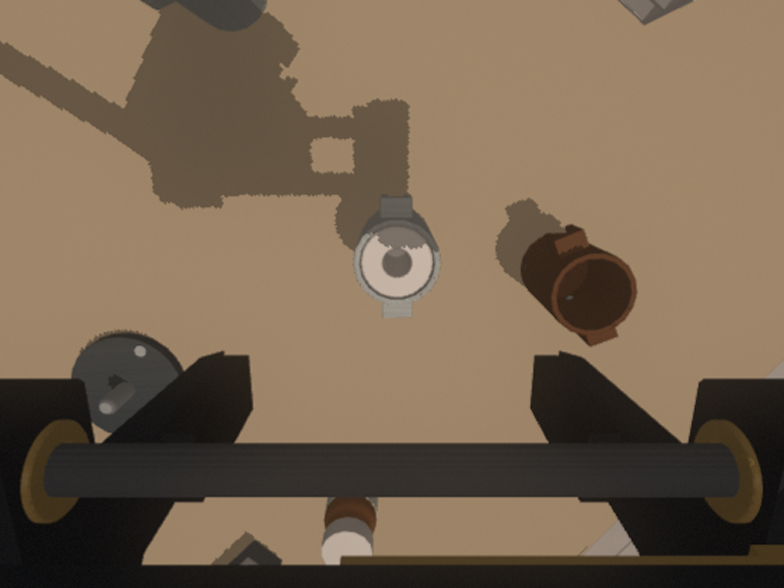

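The wrist picture shows the bucket at (397,262), between the two fingers, with the brown look-alike clear at (592,290). Descending.

Call:
{"op": "jog_arm", "data": {
  "plan": [
    [[0.0055,0.004,0.03],0],
    [[0.0055,0.004,0.07],0],
    [[0.0055,0.004,0.11],0],
    [[0.0055,0.004,0.15],0],
    [[0.0055,0.004,0.175],0],
    [[0.0055,0.004,0.1915],0],
    [[0.0055,0.004,0.1915],0]
  ]
}}

```text
time_s: 3.25
eef_pos: [0.6354, 0.2115, 0.0464]
tool_rot: [-179.9, -0.1, 126.6]
wrist_force: [-0.5, 0.5, 0.4]
grip_width: 0.999
grip_force: 0.0
```

Call:
{"op": "jog_arm", "data": {
  "plan": [
    [[0,0,0],0],
    [[0,0,0],0],
    [[0,0,0],0],
    [[0,0,0],0],
    [[0,0,0],0],
    [[0,0,0],0],
    [[0,0,0],0],
    [[0,0,0],0]
  ],
  "jaw": 0.5,
  "force": 45
}}

```text
time_s: 4.25
eef_pos: [0.636, 0.2123, 0.0477]
tool_rot: [-180.0, 0.0, 126.7]
wrist_force: [-3.9, -1.7, 5.1]
grip_width: 0.596
grip_force: 45.0
```

```bash
python3 -c "
from h import *
go(.581,-.079,.2,126.6)"
```

```text
t 4.25 pos [0.636  0.2123 0.0477] [-179.98    0.    126.67] F [-3.9 -1.7  5.1] w 52.5
shift [-0.2008 -0.2181 -0.1522] twist 0.0013
```

Call:
{"op": "jog_arm", "data": {
  "plan": [
    [[0,0,-0.01],0],
    [[0,0,-0.04],0],
    [[0,0,-0.08],0],
    [[0,0,-0.12],0],
    [[-0.02,-0.022,-0.15],0],
    [[-0.055,-0.06,-0.152],0],
    [[-0.09,-0.098,-0.152],0],
    [[-0.125,-0.136,-0.152],0],
    [[-0.16,-0.174,-0.152],0],
    [[-0.185,-0.201,-0.152],0]
  ]
}}

```text
time_s: 5.5
eef_pos: [0.5845, -0.058, 0.1989]
tool_rot: [-180.0, -0.0, 126.6]
wrist_force: [0.4, 0.2, -3.6]
grip_width: 0.593
grip_force: 45.0
```

Call:
{"op": "jog_arm", "data": {
  "plan": [
    [[-0.011,-0.012,0],0],
    [[-0.016,-0.017,0],0],
    [[-0.016,-0.017,0],0],
    [[-0.016,-0.017,0],0]
  ]
}}

```text
time_s: 6.0
eef_pos: [0.5814, -0.0778, 0.1991]
tool_rot: [180.0, -0.0, 126.7]
wrist_force: [0.2, 0.8, -4.5]
grip_width: 0.592
grip_force: 45.0
```

```bash
python3 - <<'E'
from h import *
c=cap('wrist');w=pts(c);save(c,'wr2.png',1.4)
im=c['img'].astype(int)
d=np.hypot(w[...,0]-.533,w[...,1]+.015)
def show(m,h,n):
    cs,_=cv2.findContours(m.astype(np.uint8),0,1);k=max(cs,key=cv2.contourArea)
    q=np.array([ray(c,*p[0],h)[:2] for p in k],np.float32)
    (a,b),rr=cv2.minEnclosingCircle(q);print(n,a,b,rr,m.sum(),w[m].mean(0),'px',k[:,0].mean(0)*1.4)
show((d<.05)&(w[...,2]>.006)&(w[...,2]<.06),.012,'base')
m=(d<.02)&(w[...,2]>.040)&(w[...,2]<.05);show(m,.043,'post')
go(.533,-.015,.2,126.6)
E
```

```text
base 0.5329717993736267 -0.013609281741082668 0.04480502009391785 8502 [ 0.53212544 -0.0127074   0.01326352] px [389.29016949 131.02576271]
post 0.5331379771232605 -0.013765504583716393 0.006810083985328674 226 [ 0.53284588 -0.01385489  0.0425845 ] px [389.48  131.572]
t 6.05 pos [ 0.5815 -0.0779  0.1992] [ 1.7999e+02 -2.0000e-02  1.2675e+02] F [-0.1 -0.3 -4.1] w 52.1
shift [ 0.0794 -0.0012 -0.0008] twist 0.0027
```

View pics/wr2.png

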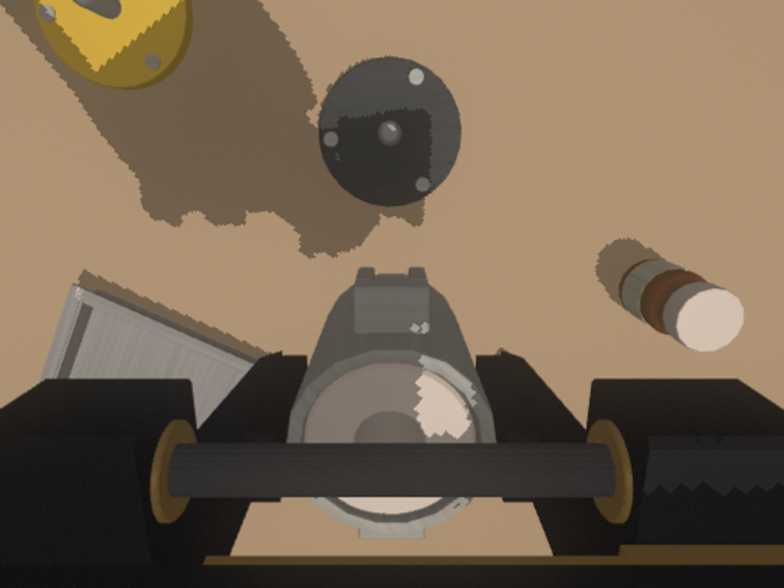

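The wrist picture shows the stand post at (389,132) and the bucket rim in the grip at about (390,440). The bottle is clear at (700,320). Next I fit the held rim to get its offset from the post.

```bash
python3 - <<'E'
from h import *
c=cap('wrist');w=pts(c);s=r.observe();p=s['eef_pos']
T=c['T']
d=np.hypot(w[...,0]-p[0],w[...,1]-p[1])
m=(d<.034)&(w[...,2]>.222)&(w[...,2]<.24)
u=np.mgrid[:420,:560][1];m&=(abs(u-280)<75)
print(np.percentile(w[m][:,2],[5,50,95]))
zr=np.percentile(w[m][:,2],90)
cs,_=cv2.findContours(m.astype(np.uint8),0,1);q=np.array([k[0] for C in cs for k in C])
q=q[(q[:,1]<312)|(q[:,1]>358)]
W=np.array([ray(c,*k,zr)[:2] for k in q]);
# keep outer edge
dd=np.hypot(*(W-p[:2]).T);W=W[(dd>.0235)]
for it in range(5):
    A,B,C=np.linalg.lstsq(np.c_[W,np.ones(len(W))],(W**2).sum(1),rcond=None)[0];f=np.array([A/2,B/2]);R0=np.sqrt(C+f@f)
    W=W[abs(np.hypot(*(W-f).T)-R0)<.0015]
M=R.from_euler('xyz',s['tool_rot'],degrees=True).as_matrix()
print(len(W),f,R0,'off tool',M.T@np.array([*(f-p[:2]),0]))
o=f-p[:2];go(.533-o[0],-.0137-o[1],.11,126.67);go(.533,-.0137,.11,126.67)
E
```

```text
[0.2251373  0.23013242 0.23233119]
377 [ 0.58151641 -0.07722439] 0.027467707625530042 off tool [5.37697270e-04 5.29724299e-04 1.79596281e-07]
t 6.1 pos [ 0.5814 -0.078   0.1992] [ 1.7999e+02 -1.0000e-02  1.2675e+02] F [ 0.5 -0.1 -4.2] w 51.9
shift [ 0.0799 -0.0009  0.0892] twist 0.0014
t 6.1 pos [ 0.5814 -0.078   0.1992] [ 1.7999e+02 -1.0000e-02  1.2675e+02] F [ 0.5 -0.1 -4.2] w 51.9
shift [ 0.0804 -0.0003  0.0892] twist 0.0014
```

Call:
{"op": "jog_arm", "data": {
  "plan": [
    [[0.03,0,0],0],
    [[0.065,-0.0007,0.01],0],
    [[0.08,-0.0007,0.04],0],
    [[0.08,-0.0007,0.07],0],
    [[0.08,-0.0007,0.09],0],
    [[0.08,-0.0007,0.1],0],
    [[0.08,-0.0007,0.1],0],
    [[0.08,-0.0007,0.1],0]
  ]
}}

```text
time_s: 7.1
eef_pos: [0.5338, -0.0154, 0.1002]
tool_rot: [179.9, 0.1, 126.7]
wrist_force: [0.3, -0.8, -4.8]
grip_width: 0.59
grip_force: 45.0
```

```bash
python3 -c "
from h import *
go(.5325,-.0144,.0595,126.67)"
```

```text
t 7.1 pos [ 0.5338 -0.0154  0.1002] [1.7994e+02 7.0000e-02 1.2668e+02] F [ 0.3 -0.8 -4.8] w 51.9
shift [ 0.0016 -0.0005  0.0407] twist 0.0001
```

Call:
{"op": "jog_arm", "data": {
  "plan": [
    [[0.0012,-0.0003,0.004],0],
    [[0.0012,-0.0003,0.008],0],
    [[0.0012,-0.0003,0.011],0],
    [[0.0012,-0.0003,0.014],0],
    [[0.0012,-0.0003,0.014],0]
  ]
}}

```text
time_s: 7.72
eef_pos: [0.5318, -0.0145, 0.0849]
tool_rot: [-180.0, -0.0, 126.7]
wrist_force: [0.2, -0.3, -3.8]
grip_width: 0.595
grip_force: 45.0
```

The post has entered the hole with no side force. Continuing to press.

Call:
{"op": "jog_arm", "data": {
  "plan": [
    [[0,0,0.003],0],
    [[0,0,0.006],0],
    [[0,0,0.009],0],
    [[0,0,0.012],0],
    [[0,0,0.015],0],
    [[0,0,0.018],0],
    [[0,0,0.021],0],
    [[0,0,0.021],0]
  ]
}}

```text
time_s: 8.72
eef_pos: [0.5317, -0.0145, 0.0639]
tool_rot: [-180.0, -0.0, 126.7]
wrist_force: [-1.4, 0.4, -3.5]
grip_width: 0.585
grip_force: 45.0
```

Call:
{"op": "jog_arm", "data": {
  "plan": [
    [[0,0,0.001],0],
    [[0,0,0.002],0],
    [[0,0,0.003],0],
    [[0,0,0.004],0],
    [[0,0,0.0045],0],
    [[0,0,0.005],0],
    [[0,0,0.005],0]
  ]
}}

```text
time_s: 9.6
eef_pos: [0.532, -0.0145, 0.0597]
tool_rot: [-180.0, -0.0, 126.7]
wrist_force: [-3.6, 1.1, 5.2]
grip_width: 0.589
grip_force: 45.0
```

Call:
{"op": "jog_arm", "data": {
  "plan": [
    [[0,0,0.0005],0],
    [[0,0,0.001],0],
    [[0,0,0.0015],0],
    [[0,0,0.0015],0]
  ]
}}

```text
time_s: 10.1
eef_pos: [0.5321, -0.0146, 0.0597]
tool_rot: [-180.0, 0.0, 126.7]
wrist_force: [-10.2, 1.9, 20.1]
grip_width: 0.591
grip_force: 45.0
```

Seated: the contact is firm and the height is as expected. Release, rise and look.

Call:
{"op": "jog_arm", "data": {
  "plan": [
    [[0,0,-0.0013],0],
    [[0,0,-0.0013],0],
    [[0,0,-0.0013],0],
    [[0,0,-0.0013],0],
    [[0,0,-0.0013],0],
    [[0,0,-0.0013],0]
  ],
  "jaw": 1
}}

```text
time_s: 10.85
eef_pos: [0.5319, -0.0145, 0.0589]
tool_rot: [-180.0, -0.0, 126.7]
wrist_force: [0.1, -0.6, -0.1]
grip_width: 1.001
grip_force: 0.0
```

Call:
{"op": "jog_arm", "data": {
  "plan": [
    [[0,0,-0.01],0],
    [[0,0,-0.04],0],
    [[0,0,-0.08],0],
    [[0,0,-0.12],0],
    [[0,0,-0.15],0],
    [[0,0,-0.16],0],
    [[0,0,-0.16],0]
  ]
}}

```text
time_s: 11.72
eef_pos: [0.5321, -0.0146, 0.2193]
tool_rot: [180.0, 0.0, 126.7]
wrist_force: [0.3, 0.4, -0.3]
grip_width: 0.998
grip_force: 0.0
```

```bash
python3 - <<'E'
from h import *
c=cap('wrist');w=pts(c);save(c,'wr3.png',1.4)
u=np.mgrid[:420,:560][1]
d=np.hypot(w[...,0]-.533,w[...,1]+.014)
for n,lo,hi,h in(('adapter',.105,.125,.115),('rim',.086,.1,.092)):
    m=(d<.035)&(w[...,2]>lo)&(w[...,2]<hi);print(n,m.sum(),np.median(w[m][:,2]))
    cs,_=cv2.findContours(m.astype(np.uint8),0,1);k=max(cs,key=cv2.contourArea)
    q=np.array([ray(c,*p[0],h)[:2] for p in k],np.float32);print(cv2.minEnclosingCircle(q))
go(.533,-.0137,.096,126.67)
E
```

```text
adapter 2653 0.11529823557309565
((0.5326710939407349, -0.01515777874737978), 0.02310848981142044)
rim 929 0.0921694921402797
((0.5324393510818481, -0.014814123511314392), 0.027101736515760422)
t 11.775 pos [ 0.5315 -0.0144  0.2182] [-1.7997e+02 -4.0000e-02  1.2667e+02] F [-0.1 -0.4 -0.3] w 87.7
shift [-0.0004  0.0017  0.1222] twist -0.0
```

View pics/wr3.png

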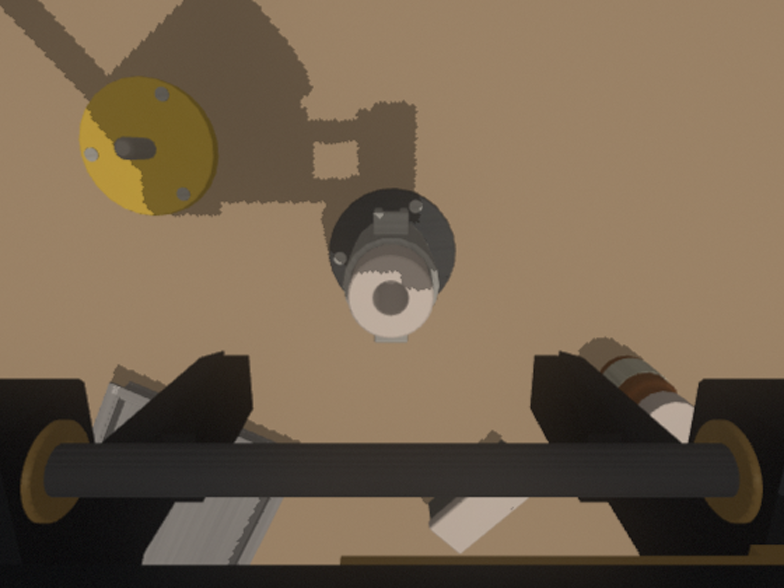

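The adapter is at (391,298): its top is at 115 mm and the rim at 92 mm, exactly as described. Grip it above the rim.

Call:
{"op": "jog_arm", "data": {
  "plan": [
    [[-0.001,0.001,0.03],0],
    [[-0.001,0.001,0.065],0],
    [[-0.001,0.001,0.095],0],
    [[-0.001,0.001,0.112],0],
    [[-0.001,0.001,0.1225],0],
    [[-0.001,0.001,0.1225],0],
    [[-0.001,0.001,0.1225],0]
  ]
}}

```text
time_s: 12.65
eef_pos: [0.5341, -0.0149, 0.0975]
tool_rot: [179.9, 0.1, 126.7]
wrist_force: [0.2, 0.2, 0.5]
grip_width: 0.997
grip_force: 0.0
```

Call:
{"op": "jog_arm", "data": {
  "plan": [
    [[0,0,0],0],
    [[0,0,0],0],
    [[0,0,0],0],
    [[0,0,0],0],
    [[0,0,0],0],
    [[0,0,0],0],
    [[0,0,0],0],
    [[0,0,0],0]
  ],
  "jaw": 0.38,
  "force": 25
}}

```text
time_s: 13.65
eef_pos: [0.5334, -0.0147, 0.0965]
tool_rot: [-180.0, -0.0, 126.7]
wrist_force: [-1.1, -0.2, 1.5]
grip_width: 0.495
grip_force: 24.9
```

Call:
{"op": "jog_arm", "data": {
  "plan": [
    [[0,0,-0.003],0],
    [[0,0,-0.008],0],
    [[0,0,-0.015],0],
    [[0,0,-0.025],0],
    [[0,0,-0.035],0],
    [[0,0,-0.05],0],
    [[0,0,-0.07],0],
    [[0,0,-0.09],0],
    [[0,0,-0.1],0],
    [[0,0,-0.1],0]
  ]
}}

```text
time_s: 14.9
eef_pos: [0.5339, -0.0148, 0.1975]
tool_rot: [179.9, 0.1, 126.7]
wrist_force: [0.4, 0.6, -1.3]
grip_width: 0.494
grip_force: 24.9
```

```bash
python3 - <<'E'
from h import *
c=cap('scene');w=pts(c);save(c,'sc2.png',2,(150,100,450,350))
d=np.hypot(w[...,0]-.533,w[...,1]+.014);m=(d<.03)&(w[...,2]<.12)&(w[...,2]>.08);print(m.sum(),np.percentile(w[m][:,2],[5,50,95]),w[m].mean(0))
go(.5175,-.306,.2,126.67)
E
```

```text
189 [0.08131203 0.08802387 0.09239553] [ 0.53497674 -0.0137185   0.08740588]
t 14.95 pos [ 0.5333 -0.0148  0.1966] [1.7999e+02 1.0000e-02 1.2666e+02] F [ 0.5  0.  -0.7] w 43.3
shift [-0.2242 -0.1866 -0.0034] twist -0.0001
```

View pics/sc2.png

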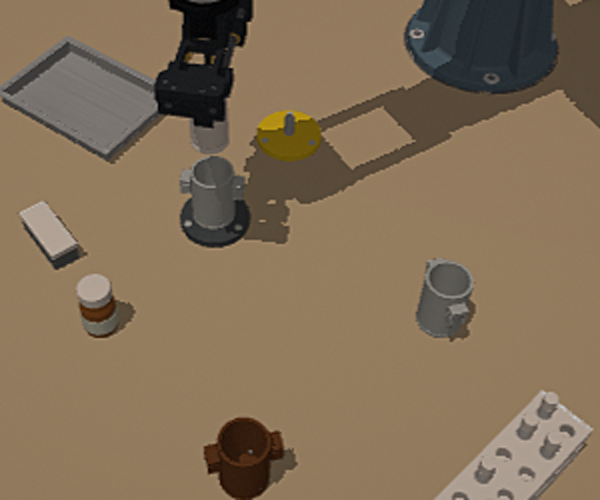

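The scene crop shows the adapter held clear at (210,133) and the empty bucket seated on the dark base at (214,200). The spare (445,298), bottle (97,305) and slide box (49,235) have not moved.

Call:
{"op": "jog_arm", "data": {
  "plan": [
    [[-0.02,-0.017,0],0],
    [[-0.055,-0.046,0],0],
    [[-0.09,-0.075,0],0],
    [[-0.13,-0.108,0],0],
    [[-0.17,-0.142,0],0],
    [[-0.205,-0.171,0.01],0],
    [[-0.224,-0.187,0.03],0],
    [[-0.224,-0.187,0.06],0],
    [[-0.224,-0.187,0.09],0],
    [[-0.224,-0.187,0.11],0]
  ]
}}

```text
time_s: 16.2
eef_pos: [0.5159, -0.3052, 0.0838]
tool_rot: [-180.0, -0.2, 126.6]
wrist_force: [-0.5, -0.2, -1.3]
grip_width: 0.497
grip_force: 24.9
```

Call:
{"op": "jog_arm", "data": {
  "plan": [
    [[0,0,0.01],0],
    [[0,0,0.018],0],
    [[0,0,0.022],0],
    [[0,0,0.024],0],
    [[0,0,0.026],0],
    [[0,0,0.026],0],
    [[0,0,0.026],0]
  ]
}}

```text
time_s: 17.08
eef_pos: [0.5172, -0.3062, 0.0608]
tool_rot: [180.0, 0.0, 126.7]
wrist_force: [0.6, 0.3, -1.1]
grip_width: 0.495
grip_force: 24.9
```

Call:
{"op": "jog_arm", "data": {
  "plan": [
    [[0,0,0.001],0],
    [[0,0,0.002],0],
    [[0,0,0.003],0],
    [[0,0,0.0035],0],
    [[0,0,0.004],0],
    [[0,0,0.004],0]
  ]
}}

```text
time_s: 17.82
eef_pos: [0.5172, -0.3062, 0.0568]
tool_rot: [-180.0, 0.0, 126.7]
wrist_force: [-1.6, 0.1, 3.1]
grip_width: 0.497
grip_force: 24.9
```

Contact (4 N) at the predicted height. Release, rise and check.

Call:
{"op": "jog_arm", "data": {
  "plan": [
    [[0,0,0],0],
    [[0,0,0],0],
    [[0,0,0],0],
    [[0,0,0],0],
    [[0,0,0],0],
    [[0,0,0],0]
  ],
  "jaw": 1
}}

```text
time_s: 18.58
eef_pos: [0.5171, -0.3061, 0.0565]
tool_rot: [180.0, 0.0, 126.7]
wrist_force: [0.9, -0.1, -0.5]
grip_width: 1.001
grip_force: 0.0
```

Call:
{"op": "jog_arm", "data": {
  "plan": [
    [[0,0,-0.01],0],
    [[0,0,-0.04],0],
    [[0,0,-0.08],0],
    [[0,0,-0.12],0],
    [[0,0,-0.16],0],
    [[0,0,-0.18],0],
    [[0,0,-0.18],0],
    [[0,0,-0.18],0]
  ]
}}

```text
time_s: 19.58
eef_pos: [0.5167, -0.3057, 0.2356]
tool_rot: [-180.0, -0.1, 126.7]
wrist_force: [-0.1, -0.6, -0.3]
grip_width: 1.002
grip_force: 0.0
```

```bash
python3 - <<'E'
from h import *
c=cap('scene');w=pts(c);save(c,'sc3.png',2,(130,90,480,390))
for n,x,y,lo,hi in(('bucket',.533,-.014,.082,.12),('adapter',.517,-.306,.065,.1)):
    d=np.hypot(w[...,0]-x,w[...,1]-y);m=(d<.035)&(w[...,2]<hi)&(w[...,2]>lo);print(n,m.sum(),np.percentile(w[m][:,2],[5,50,95]),w[m].mean(0))
go(.5,0,.2,0)
E
```

```text
bucket 168 [0.08253154 0.08881273 0.09291851] [ 0.53473279 -0.01453878  0.08820096]
adapter 166 [0.06592917 0.07283469 0.0762012 ] [ 0.52015176 -0.30344753  0.07219997]
t 19.625 pos [ 0.5165 -0.3056  0.2351] [-1.7997e+02 -1.3000e-01  1.2667e+02] F [-0.8 -0.4  0.2] w 88.0
shift [0.2549 0.1692 0.0356] twist 2.2108
```

View pics/sc3.png

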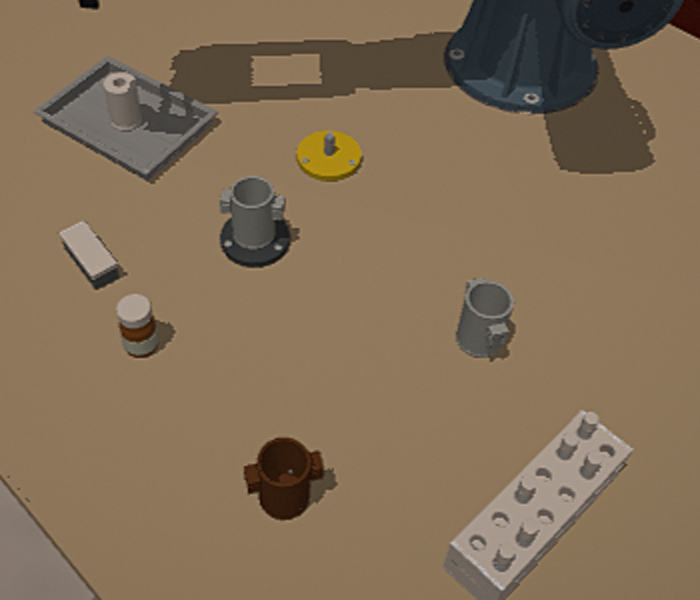

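The adapter stands upright in the tray at (124,100), with its top at 75 mm. The empty bucket is on the base at (252,212), rim at 92 mm, and nothing else has moved. Handing in.

```bash
python3 -c "
from workcell import r
print(r.sign_off())"
```

```text
the job is handed in; nothing more can be done
None
```

I handed the job in at about 20 s: the adapter stands upright in the steel tray, the empty bucket is fully down on the post's base, and the spare bucket, bottle and slide box were not touched.

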